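# Set and lock the aperture wheel of a grain viewer

### The arm

A 7-joint arm with a two-finger parallel gripper is mounted at the origin on a cart in front of the work surface, level with it; the furniture and walls round the work are solid. World frame = base frame: x ahead of the robot, y to its left, z up, the work surface at z = 0. Lengths are in m, angles in rad, forces in N, time in s.
With the tool pointing down it reaches from about 0.4 to 0.875 m from the base axis. Payload 6.5 kg.
Tool frame: the origin (TCP) lies at the very end of the fingers, on their centre line; the grasp point (between the pads) lies 19 mm behind it; z points along the fingers, y is the line along which they close (so a half turn about z gives the same grasp; the last joint's range is limited). The gripper opens to 88 mm and grips with 3 to 60 N. Pads are 18 mm wide; open, the fingers measure 123 mm over their backs; the gripper's body (75 mm by 187 mm) begins 45 mm behind the grasp point.
Start: joints at [1.217, 0.536, -0.004, 1.538, 0.003, 1.067, -0.071], TCP at [0.184, -0.623, 0.239] pointing down, gripper open.
Joint ranges: [-2.7, 2.7], [-0.37, 2.16], [-1.27, 1.26], [0.24, 2.4], [-1.31, 4.45], [0.19, 1.91], [-2.76, 2.76]. Speed limits (rad/s): [2.39, 2.39, 3.14, 3.14, 3.14, 3.14, 3.14].

### API

Orientations are given as a unit quaternion [w, x, y, z].
In Python, from workcell import env gives the robot as it stands. The module is installed in compiled form; this text tells all that it offers.
- The arm moves only by the shell command python3 -m inch 'ROWS'. ROWS is JSON, a list that holds one entry, the list of rows, each a list of 7 numbers: the gripper command: -1 is shut, 1 is fully open, values between are in proportion, then the shift along the world's x, y, z in cm, then the turn, a rotation vector about the world's x, y, z in rad. In form: [[[grip, x, y, z, ax, ay, az], ...]]. A call has 1 to 10 rows; each row shifts and turns the commanded pose from where the row before left it; what a row does not reach is not made up. A row lasts 1/10 s, in which the tool goes at most 50 mm and 8.59 degrees, less where a joint would pass 70% of its speed; a pose out of reach is approached as far as the arm can. A call is refused whole if a number of a shift passes 5 or a number of a turn 0.15, either way. A call with a gripper value outside its range is refused whole. The fingers move at their own pace and stop on an object; the grip force is fixed at half the most. Time passes only in rows, so rows that do not move let the fingers close. It gives the time, the measured TCP pose, the force, the opening and the grip force at its end, in the units of the state.
- env.observe(): the state, without advancing time (a new reading comes with each control period).
- env.snapshot(name): name is "scene" or "top" or "wrist"; returns a dict with "img" (400x640x3 uint8, red, green, blue), "range_z" (400x640 float32, m along the optical axis (not along the pixel's ray), 0 where there is no reading), "fx", "fy", "cx", "cy" (pixels), "rvec" (rotation vector, rad) and "tvec" (3), from world to camera coordinates, as OpenCV has them. Camera axes: x right, y down, z forward; pixel columns grow to the right and rows downward; lengths in m; the calibration is good to about 2 mm. The wrist camera is an equidistant fisheye: a pixel r from the principal point sees the ray r / f radians off the axis. A picture is of the moment at which its call begins.
- env.finish_job(): hands the job in; it is judged then, once.
Trained networks look in the newest picture that a camera, given by its name, has taken for a name from the list of things; names that differ only in an ending like _2 or _b are one class to them, and where a whole thing is asked for, a point or a joint stands for the part that bears it (a point fixed in the world has none). Each returns a list of dicts, best first, with "p" (0 to 1); they miss things now and then, are a little off and sometimes report something else, mostly with a low value. They report only what shows in the picture. A call takes as long as a camera call.
- env.search_frame(camera, target): "location" ([x, y, z] in m, in world coordinates, good to about 4 mm: the middle of the surface that is visible of it).
The state is a dict: "clock": time; "joint_pos": joint angles; "joint_velocities": joint speeds; "effort": joint torques, N m; "position": TCP position; "tool_rot": TCP orientation; "force": force on the tool from outside, world axes, zero at the start; "wrist_torque": the same for the moment, N m; "grip_width": opening from 0.0 (shut) to 1.0 (fully open); "grasp_force": force on a finger pad.
Only numpy, scipy, OpenCV 4.12 (cv2) and the standard library are available. Lean on these libraries where they do the work, as an engineer would, in place of code of your own. Each camera call takes 0.05 s, during which the arm holds its last target. There are 200 camera calls.

### The job

On the grain viewer, turn the aperture wheel by its black knob until the sector with the single large opening shows in the window of the gate, then take the lock pin from its wooden rest and stand it in the bush of the gate. The notch in the rim is not exactly in line with the opening, so ease the wheel slowly to and fro until the pin falls into the notch and sits fully home; do not force the wheel against the pin, leave the other things on the table where they are and let go at the end.

Things in the scene. Friction and masses are not known exactly. Their poses are not given: they have to be found in the camera images.
- viewer: Grain viewer, fixed to the table: round grey base, 216 mm across, 16 mm high, carrying the wheel. Origin: centre of its underside, on the vertical axis of the wheel; z up; its x axis points from the wheel axis towards the gate.
- knob (a point): Point on the wheel axis, 66 mm above the table, at half height of the round black fluted knob (42 mm across, z 50 to 82 mm, on a 24 mm stem), which is fast to the wheel. Being round it can be gripped from above at any yaw. The wheel turns either way, several turns, with a friction of about 0.12 N m. The point itself does not turn.
- rim (a point): Fixed point under the bush, 76 mm from the wheel axis, on the level of the wheel's top (z 32 mm). The aluminium wheel is 176 mm across, z 18 to 32 mm; six radial notches, 10 mm wide, 60 degrees apart, one for each sector, are cut right through its rim from 64 mm radius outwards.
- opening (a point): Centre of the one large opening (dark disc, 14 mm across) on the white dial that turns with the wheel; radius 50 mm, z 33.5 mm; x axis outward. The other five sectors have 2 to 6 small holes. The dial is not set exactly: this sector's notch lies 0.07 to 0.15 rad to one side of the opening's radius, different every time, and must be found by feel.
- gate: Fixed grey gate that reaches over the wheel from outside; origin and axes as those of the viewer. Its post stands at 91 to 104 mm along its x axis; its arm (z 37 to 43 mm, 49 mm wide) reaches in to 33 mm from the wheel axis and has the window and the bush.
- window (a point): Centre of the window in the gate's arm, 50 mm from the wheel axis along the gate's x; the window is 36 mm wide across (gate's y) and 23 mm long (gate's x).
- bush (a point): Centre of the funnel mouth of the steel bush in the gate, 76 mm from the wheel axis along the gate's x, z 57 mm. The funnel is 18 mm across inside at the top (z 57) and narrows to 10 mm at z 50; below it a straight vertical bore, 9.5 mm across, goes down to z 34 mm and is open to the rim of the wheel.
- pin: Steel lock pin, about 60 g, 65 mm long: shaft 8 mm across, 37 mm long, foot tapered to 4 mm; flange 23 mm across, 3 mm thick; dark round head 15 mm across, 25 mm tall. Origin: lower end of the foot; z towards the head. Foot at z 32 mm when it stands on the rim, at z 20 mm when it has fallen by its own weight into a notch and its flange rests on the funnel (home).
- pin_rest: Wooden block 50 x 50 x 40 mm, fixed, with a hole in which the pin hangs upright by its flange (pin's foot 3 mm above the table). Origin: centre of its underside.
- sample_tin: White tin 57 mm across, 38 mm high; a bystander. Origin at the centre of its underside.
- dish: Steel dish 117 mm across, 17 mm high; a bystander. Origin at the centre of its underside.

How it is judged:
On the way, in this order (a step that is already met when the one before it is completed fails the run):
1. the large opening shows in the window (horizontal distance between opening and window below 0.011 m), for 0.2 s.
2. the pin stands in the bush (horizontal distance between pin and bush below 0.005 m and z of pin in the frame of gate below 0.045 m and angle between pin's own z axis and vertical below 0.2 rad), for 0.1 s.
At the end, for the whole second after the job is handed in: The large opening shows in the window (centres within 11 mm, seen from above), and the lock pin is home in the notch through the bush: foot below 24 mm over the table, within 5 mm of the bush's axis, upright within 0.2 rad, at rest (horizontal distance between opening and window below 0.011 m and horizontal distance between pin and bush below 0.005 m and z of pin in the frame of gate below 0.024 m and angle between pin's own z axis and vertical below 0.2 rad and linear speed of pin below 0.02 m/s); the robot touches nothing.
It fails at once if the pin was pressed against the gate with more than 25 N (wheel forced against the pin, or pin rammed on the bush) (contact force between pin and gate above 25 N).
It fails at once if a bystander was moved by more than 30 mm (distance of any of sample_tin, dish from where it was at the start of the episode above 0.03 m).
It also fails if it takes over 72 s, if anything falls off the work surface, if the arm or the gripper's body presses on something with over 40 N, if the wrist force passes 120 N, or if a joint passes its speed limit or range.

## Working session

There is one attempt and no reset: what is moved stays moved. The work goes in short steps, Python scripts to look and compute and a shell command to move; the robot and the scene stay as the last step left them, time stands still between calls to the robot, and variables do not carry over. Pictures are saved under pics/ and viewed, at most 10 in all, crops included, and the job is handed in when it is done.

```bash
mkdir -p pics; cat > h.py <<'E'
from workcell import env
import cv2, numpy as np
def shot(cam,name=None):
    s=env.snapshot(cam)
    if name: cv2.imwrite('pics/'+name,s['img'][:,:,::-1])
    return s
E
python3 - <<'E'
from h import *
s=shot('top','top1.png'); 
for n in ['viewer','knob','rim','opening','gate','window','bush','pin','pin_rest','sample_tin','dish']:
    r=env.search_frame('top',n); print(n,[(np.round(d['location'],4).tolist(),round(d['p'],2)) for d in r[:2]])
shot('scene','scene1.png')
for n in ['opening','window','bush','pin','knob','viewer','pin_rest']:
    r=env.search_frame('scene',n); print(n,[(np.round(d['location'],4).tolist(),round(d['p'],2)) for d in r[:2]])
o=env.observe(); print(o['clock'],o['position'],o['tool_rot'],o['grip_width'])
E
```

```text
viewer [([0.477, 0.0224, 0.0354], 0.92)]
knob [([0.4733, 0.0258, 0.0351], 0.73), ([0.296, 0.2375, 0.0045], 0.2)]
rim [([0.4715, 0.0285, 0.0383], 0.87)]
opening [([0.4779, 0.0259, 0.0316], 0.93), ([0.4793, 0.0261, 0.0343], 0.72)]
gate [([0.5524, -0.0091, 0.0457], 0.81)]
window [([0.5526, -0.004, 0.0427], 0.96)]
bush [([0.5517, -0.0093, 0.0464], 0.93)]
pin []
pin_rest [([0.5402, -0.2193, 0.0408], 0.8)]
sample_tin [([0.3874, -0.1943, 0.0418], 0.6)]
dish [([0.2936, 0.2331, 0.0041], 0.77)]
opening [([0.4661, 0.0089, 0.0331], 0.58)]
window [([0.5526, -0.017, 0.0397], 0.9)]
bush [([0.5402, -0.2292, 0.055], 0.59), ([0.5478, -0.0155, 0.0392], 0.55)]
pin [([0.378, -0.2024, 0.0391], 0.71), ([0.5437, -0.2295, 0.0562], 0.66)]
knob [([0.4557, 0.0017, 0.0338], 0.55)]
viewer [([0.4543, 0.0023, 0.03], 0.79)]
pin_rest [([0.5364, -0.2344, 0.0304], 0.66)]
1.0 [ 0.18446789 -0.62323398  0.2387095 ] [-2.71761503e-05  9.89665476e-01  1.43395415e-01 -1.61992676e-05] 1.005618078542135
```

View pics/top1.png

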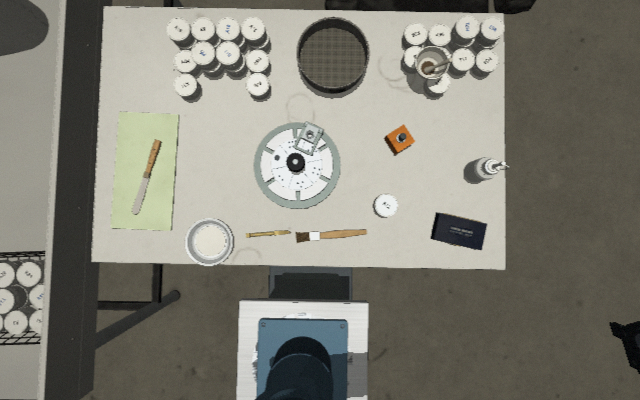

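View pics/scene1.png

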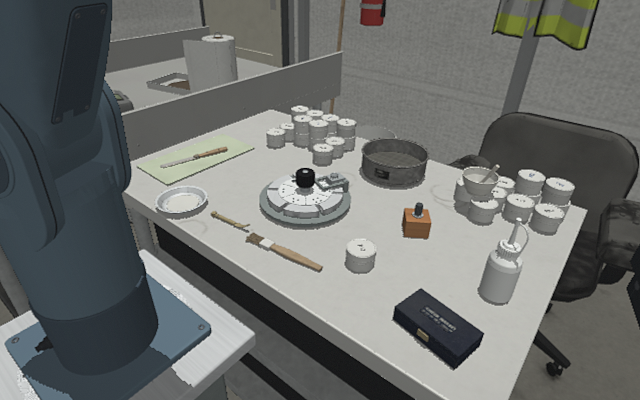

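The top view shows the viewer around (296,165), the gate at (310,138), the dark opening apparently at (277,158), the pin rest at (400,139) and the tin at (386,206). I'll enlarge the viewer and pin rest, and work out positions.

```bash
cat >> h.py <<'E'
def ray(s,u,v,z):
    R=cv2.Rodrigues(np.array(s['rvec'],float))[0]; t=np.array(s['tvec'],float).ravel()
    d=R.T@np.array([(u-s['cx'])/s['fx'],(v-s['cy'])/s['fy'],1]); c=-R.T@t
    return c+d*(z-c[2])/d[2]
def topdown(s,x0,x1,y0,y1,z,res):
    # rectified view of plane z: rows = +x up, cols = +y left
    xs=np.arange(x1,x0,-res); ys=np.arange(y1,y0,-res)
    X,Y=np.meshgrid(xs,ys,indexing='ij'); P=np.stack([X,Y,np.full_like(X,z)],-1).reshape(-1,3)
    K=np.array([[s['fx'],0,s['cx']],[0,s['fy'],s['cy']],[0,0,1.]])
    p=cv2.projectPoints(P,np.array(s['rvec'],float),np.array(s['tvec'],float),K,None)[0].reshape(X.shape+(2,)).astype(np.float32)
    return cv2.remap(s['img'],p[...,0],p[...,1],cv2.INTER_CUBIC)
E
python3 - <<'E'
from h import *
s=shot('top')
im=topdown(s,.36,.60,-.10,.14,.033,.0005)   # 480x480
im2=topdown(s,.48,.60,-.28,-.16,.04,.0005)
out=np.zeros((480,740,3),np.uint8); out[:,:480]=im; out[:240,490:730]=im2
cv2.imwrite('pics/crop1.png',out[:,:,::-1])
print(s['fx'],-cv2.Rodrigues(np.array(s['rvec']))[0].T@np.array(s['tvec']))
E
```

```text
Traceback (most recent call last):
ValueError: could not broadcast input array from shape (240,241,3) into shape (240,240,3)
```

```bash
python3 - <<'E'
from h import *
s=shot('top')
im=topdown(s,.36,.60,-.10,.14,.033,.0005)[:480,:480]
im2=topdown(s,.48,.60,-.28,-.16,.04,.0005)[:240,:240]
out=np.zeros((480,740,3),np.uint8); out[:,:480]=im; out[:240,490:730]=im2
cv2.imwrite('pics/crop1.png',out[:,:,::-1])
print(s['fx'],-cv2.Rodrigues(np.array(s['rvec']))[0].T@np.array(s['tvec']))
E
```

```text
371.46366479744125 [ 0.37260075 -0.03818565  0.92553922]
```

View pics/crop1.png

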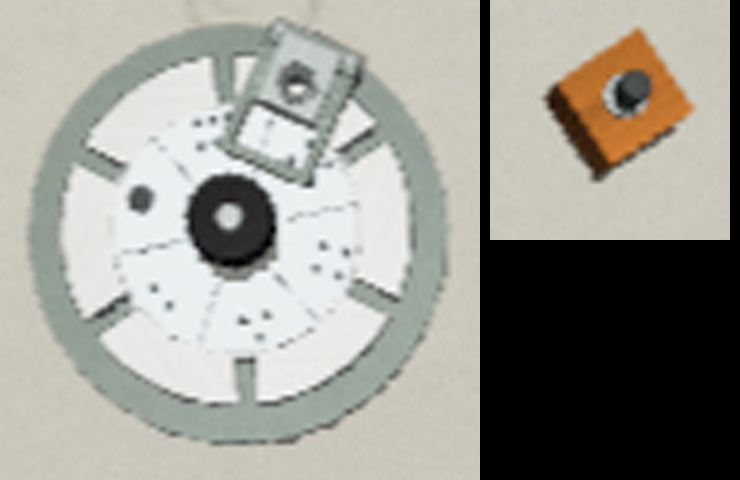

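Rectified picture (0.5 mm/px): wheel centre at px (237,229), giving about (0.485, 0.021). The opening is at (140,199), bearing +72.5°. The gate bears about −24.8°. Notches lie at about 63.8° mod 60, so this sector's notch looks about 8–9° clockwise of the opening. Next: move over the knob and turn the tool to start a −89° wheel turn.

```bash
python3 -m inch '[[[0.4,1.5,3.2,0,0,0,0.105],[0.4,1.5,3.2,0,0,0,0.105],[0.4,1.5,3.2,0,0,0,0.105],[0.4,1.5,3.2,0,0,0,0.105],[0.4,1.5,3.2,0,0,0,0.105],[0.4,1.5,3.2,0,0,0,0.105],[0.4,1.5,3.2,0,0,0,0.105],[0.4,1.5,3.2,0,0,0,0.105],[0.4,1.5,3.2,0,0,0,0.105],[0.4,1.5,3.2,0,0,0,0.105]]]' 
python3 -m inch '[[[0.4,1.5,3.2,0,0,0,0.105],[0.4,1.5,3.2,0,0,0,0.105],[0.4,1.5,3.2,0,0,0,0.105],[0.4,1.5,3.2,0,0,0,0.105],[0.4,1.5,3.2,0,0,0,0.105],[0.4,1.5,3.2,0,0,0,0.105],[0.4,1.5,3.2,0,0,0,0.105],[0.4,1.5,3.2,0,0,0,0.105],[0.4,1.5,3.2,0,0,0,0.105],[0.4,1.5,3.2,0,0,0,0.105]]]' 
python3 - <<'E'
from h import *
s=shot('wrist','w1.png')
for n in ['viewer','knob','opening','gate','window','bush','pin','pin_rest']:
    r=env.search_frame('wrist',n); print(n,[(np.round(d['location'],4).tolist(),round(d['p'],2)) for d in r[:2]])
o=env.observe(); print(o['clock'],o['position'],o['tool_rot'],o['joint_pos'],o['grip_width'],s['fx'],s['cx'],s['cy'])
E
```

```text
clock: 2.1
position: [0.335, -0.3021, 0.239]
tool_rot: [0.0, 0.783, 0.622, -0.0]
force: [0.6, -0.2, 0.9]
grip_width: 0.7
grasp_force: 0.0
clock: 3.1
position: [0.4851, 0.0179, 0.239]
tool_rot: [0.0, 0.366, 0.931, -0.0]
force: [-0.4, -0.7, -0.3]
grip_width: 0.702
grasp_force: 0.0
viewer [([0.469, 0.0326, 0.0288], 0.6)]
knob [([0.4751, 0.0329, 0.027], 0.57), ([0.5676, -0.2113, 0.0402], 0.31)]
opening [([0.4801, 0.0297, 0.0319], 0.98)]
gate [([0.5513, -0.0068, 0.0411], 0.65)]
window [([0.5515, -0.0075, 0.0452], 0.62)]
bush [([0.5504, -0.0065, 0.0424], 0.9)]
pin [([0.5436, -0.2214, 0.0546], 0.75), ([0.386, -0.1786, 0.0353], 0.5)]
pin_rest [([0.5664, -0.2101, 0.0414], 0.73)]
3.55 [0.48421893 0.01548286 0.23870372] [ 8.52610221e-05  3.69099468e-01  9.29389812e-01 -3.91636149e-04] [ 0.47633096  0.33872836 -0.72239918  1.9328893   0.27088039  0.96806886
  0.44132909] 0.6951786851827173 309.70691628693146 319.737385778351 195.29991942258988
```

View pics/w1.png

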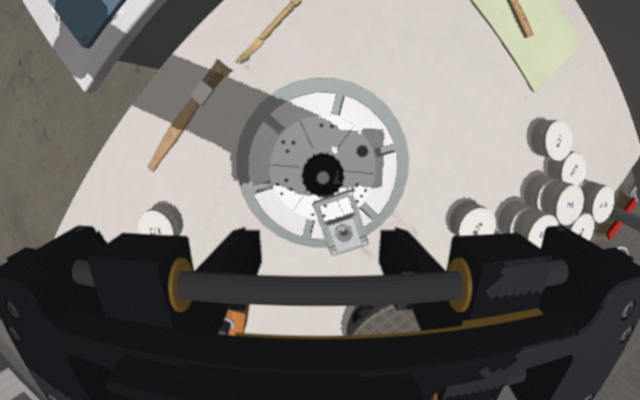

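The wrist view shows the knob at (322,175), the gate at (342,220), and the opening at (362,151) in the shadow. I'll use the depth cloud for precise centres.

```bash
cat >> h.py <<'E'
def cloud(s):
    v,u=np.mgrid[:400,:640].astype(float); x=(u-s['cx'])/s['fx']; y=(v-s['cy'])/s['fy']
    r=np.hypot(x,y)+1e-9; 
    ok=(r<1.3)&(s['range_z']>0); k=np.tan(np.minimum(r,1.3))/r
    P=np.stack([x*k,y*k,np.ones_like(x)],-1)*s['range_z'][...,None]
    R=cv2.Rodrigues(np.array(s['rvec'],float))[0]
    return (P-np.array(s['tvec'],float).ravel())@R, ok
def wtop(s,x0,x1,y0,y1,z,res):
    xs=np.arange(x1,x0,-res); ys=np.arange(y1,y0,-res)
    X,Y=np.meshgrid(xs,ys,indexing='ij'); P=np.stack([X,Y,np.full_like(X,z)],-1).reshape(1,-1,3)
    K=np.array([[s['fx'],0,s['cx']],[0,s['fy'],s['cy']],[0,0,1.]])
    p=cv2.fisheye.projectPoints(P,np.array(s['rvec'],float),np.array(s['tvec'],float),K,np.zeros(4))[0].reshape(X.shape+(2,)).astype(np.float32)
    return cv2.remap(s['img'],p[...,0],p[...,1],cv2.INTER_CUBIC)
E
python3 - <<'E'
from h import *
s=shot('wrist'); W,ok=cloud(s)
def sel(c,r,z0,z1):
    m=ok&(np.hypot(W[...,0]-c[0],W[...,1]-c[1])<r)&(W[...,2]>z0)&(W[...,2]<z1)
    p=W[m]; (cc,rr)=cv2.minEnclosingCircle(p[:,:2].astype(np.float32)); print(len(p),p.mean(0),p[:,:2].min(0),p[:,:2].max(0),'circ',cc,rr); return p
sel((.485,.02),.035,.077,.09)   # knob top
sel((.552,-.009),.02,.052,.065) # bush
sel((.545,-.22),.04,.06,.09)  # pin head
sel((.485,.02),.12,.008,.022) # base
sel((.545,-.22),.04,.034,.047)
a=wtop(s,.365,.605,-.10,.14,.033,.0005)[:480,:480]
cv2.imwrite('pics/crop2.png',a[:,:,::-1])
E
```

```text
1385 [0.4846936  0.02272779 0.08259085] [4.63490591e-01 6.61270305e-05] [0.50696694 0.04408883] circ (0.48526307940483093, 0.0219857357442379) 0.022425713017582893
182 [ 0.55585928 -0.00951289  0.05574409] [ 0.53922363 -0.02511161] [0.5712238  0.00925269] circ (0.5550485253334045, -0.007965239696204662) 0.018080515787005424
70 [ 0.54955652 -0.22320241  0.06603586] [ 0.54400828 -0.23031884] [ 0.55761401 -0.21896759] circ (0.5507912635803223, -0.2258586287498474) 0.007808561436831951
6411 [0.46933508 0.03348239 0.01682868] [ 0.37806568 -0.08502515] [0.59244796 0.1293974 ] circ (0.4850597083568573, 0.022127369418740273) 0.10793255269527435
436 [ 0.55686615 -0.21460477  0.04101758] [ 0.53555016 -0.25503696] [ 0.58015679 -0.19222967] circ (0.5561398863792419, -0.2236333191394806) 0.03158867731690407
```

View pics/crop2.png

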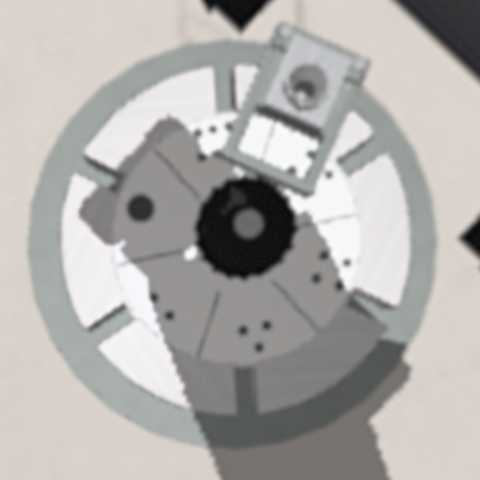

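Centre confirmed at (0.485, 0.022): opening at px (140,208), bearing 71.6°, its notch at (101,173), bearing about 64°, gate bearing about −24°. Descend, grip and turn about −1.54 rad.

```bash
python3 -m inch '[[[0.4,0,0.25,-3,0,0,0],[0.4,0,0.25,-3,0,0,0],[0.4,0,0,-3,0,0,0],[0.4,0,0,-3,0,0,0],[0.4,0,0,-3,0,0,0],[0.4,0,0,-2,0,0,0],[0.4,0,0,-1.6,0,0,0],[0.4,0,0,0,0,0,0],[0.4,0,0,0,0,0,0]]]' && python3 -m inch '[[[-1,0,0,0,0,0,0],[-1,0,0,0,0,0,0],[-1,0,0,0,0,0,0],[-1,0,0,0,0,0,0],[-1,0,0,0,0,0,0],[-1,0,0,0,0,0,0]]]'
```

```text
clock: 4.5
position: [0.4846, 0.0215, 0.053]
tool_rot: [-0.0, 0.368, 0.93, -0.0]
force: [0.4, -0.6, 0.4]
grip_width: 0.701
grasp_force: 0.0
clock: 5.1
position: [0.4853, 0.0218, 0.0534]
tool_rot: [0.001, 0.368, 0.93, 0.0]
force: [-0.2, 0.2, 6.4]
grip_width: 0.465
grasp_force: 30.0
```

```bash
python3 -m inch '[[[-1,0,0,0,0,0,-0.077],[-1,0,0,0,0,0,-0.077],[-1,0,0,0,0,0,-0.077],[-1,0,0,0,0,0,-0.077],[-1,0,0,0,0,0,-0.077],[-1,0,0,0,0,0,-0.077],[-1,0,0,0,0,0,-0.077],[-1,0,0,0,0,0,-0.077],[-1,0,0,0,0,0,-0.077],[-1,0,0,0,0,0,-0.077]]]' && python3 -m inch '[[[-1,0,0,0,0,0,-0.077],[-1,0,0,0,0,0,-0.077],[-1,0,0,0,0,0,-0.077],[-1,0,0,0,0,0,-0.077],[-1,0,0,0,0,0,-0.077],[-1,0,0,0,0,0,-0.077],[-1,0,0,0,0,0,-0.077],[-1,0,0,0,0,0,-0.077],[-1,0,0,0,0,0,-0.077],[-1,0,0,0,0,0,-0.077]]]'
python3 - <<'E'
from h import *
s=shot('wrist'); o=env.observe(); print(o['position'],o['tool_rot'],o['joint_pos'],o['wrist_torque'])
a=wtop(s,.365,.605,-.10,.14,.033,.0005)[:480,:480]
cv2.imwrite('pics/crop3.png',a[:,:,::-1])
E
```

```text
clock: 6.1
position: [0.4846, 0.0215, 0.0534]
tool_rot: [0.0, 0.691, 0.723, -0.0]
force: [-2.1, -0.7, 8.6]
grip_width: 0.471
grasp_force: 30.0
clock: 7.1
position: [0.4838, 0.0218, 0.0534]
tool_rot: [-0.0, 0.912, 0.41, -0.001]
force: [-4.2, 0.8, 12.3]
grip_width: 0.472
grasp_force: 30.0
[0.48381533 0.0217882  0.05340248] [-4.98240391e-05  9.12850157e-01  4.08294257e-01 -6.23486130e-04] [-0.01983491  0.57113609 -0.14641186  2.07312863  0.16303566  0.50910085
 -1.01564955] [-0.04359081  0.71535391 -0.09587172]
```

View pics/crop3.png

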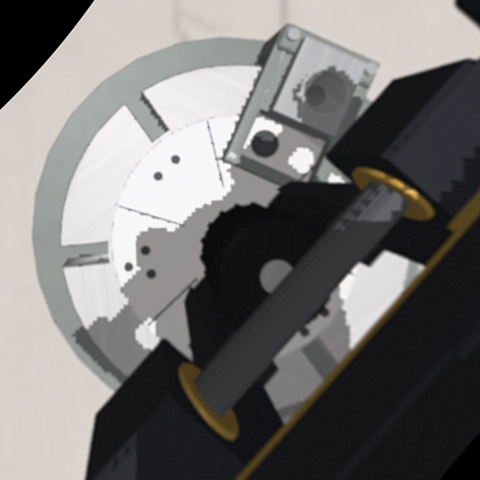

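Opening at (265,143) shows in the window, bearing −16.7°; notches at (150,115) and (85,257) put this sector's notch near −24.5°, in line with the bush. Release and go over the pin.

```bash
python3 -m inch '[[[0.4,0,0,0,0,0,0],[0.4,0,0,0,0,0,0],[0.4,0,0,0,0,0,0],[0.4,0,0,0,0,0,0],[0.4,0,0,3,0,0,0],[0.4,0,0,3,0,0,0],[0.4,0,0,3,0,0,0],[0.4,0,0,2,0,0,0]]]' && python3 -m inch '[[[0.4,0.8,-3.1,0,0,0,0],[0.4,0.8,-3.1,0,0,0,0],[0.4,0.8,-3.1,0,0,0,0],[0.4,0.8,-3.1,0,0,0,0],[0.4,0.8,-3.1,0,0,0,0],[0.4,0.8,-3.1,0,0,0,0],[0.4,0.8,-3.1,0,0,0,0],[0.4,0.9,-3,0,0,0,0],[0.4,0,0,0,0,0,0],[0.4,0,0,0,0,0,0]]]'
python3 - <<'E'
from h import *
s=shot('wrist'); W,ok=cloud(s); o=env.observe(); print(o['position'],o['clock'])
def sel(c,r,z0,z1):
    m=ok&(np.hypot(W[...,0]-c[0],W[...,1]-c[1])<r)&(W[...,2]>z0)&(W[...,2]<z1)
    p=W[m]; (cc,rr)=cv2.minEnclosingCircle(p[:,:2].astype(np.float32)); print(len(p),p.mean(0),np.median(p,0),'circ',cc,rr)
sel((.55,-.225),.02,.05,.09); sel((.55,-.225),.02,.064,.09)
sel((.555,-.225),.05,.034,.045)
sel((.555,-.009),.03,.05,.09); sel((.555,-.009),.03,.055,.09)
for n in ['pin','pin_rest','opening','bush']:
    r=env.search_frame('wrist',n); print(n,[(np.round(d['location'],4).tolist(),round(d['p'],2)) for d in r[:2]])
a=wtop(s,.50,.62,-.28,-.16,.068,.0004)[:300,:300]; b=wtop(s,.50,.62,-.08,.04,.057,.0004)[:300,:300]
cv2.imwrite('pics/crop4.png',np.hstack([a,b])[:,:,::-1])
E
```

```text
clock: 7.95
position: [0.4851, 0.0217, 0.1646]
tool_rot: [0.0, 0.912, 0.411, 0.001]
force: [0.8, 0.0, -0.1]
grip_width: 0.7
grasp_force: 0.0
clock: 8.95
position: [0.5491, -0.2255, 0.1623]
tool_rot: [-0.0, 0.912, 0.411, -0.0]
force: [0.8, -0.2, -0.2]
grip_width: 0.705
grasp_force: 0.0
[ 0.54918029 -0.22422826  0.16234238] 9.0
344 [ 0.55342008 -0.22613265  0.06615746] [ 0.55343076 -0.22582698  0.06825822] circ (0.5520857572555542, -0.2277449518442154) 0.007838723249733448
278 [ 0.55302026 -0.22700897  0.0682849 ] [ 0.55288741 -0.22713027  0.0685771 ] circ (0.5520857572555542, -0.2277449518442154) 0.007838723249733448
2703 [ 0.55370396 -0.22636902  0.04099123] [ 0.55515634 -0.2252177   0.04093116] circ (0.5523346662521362, -0.22720354795455933) 0.03509984910488129
812 [ 0.55787811 -0.01219599  0.05236407] [ 0.55862437 -0.0129697   0.05121856] circ (0.5583171844482422, -0.0111821498721838) 0.02285626530647278
156 [ 0.55444625 -0.00634335  0.05709646] [ 0.55351846 -0.00444245  0.0571059 ] circ (0.555038571357727, -0.008387349545955658) 0.010994060896337032
pin [([0.5522, -0.2208, 0.0675], 0.63)]
pin_rest [([0.5642, -0.2239, 0.0382], 0.9), ([0.4858, -0.0076, 0.0313], 0.28)]
opening [([0.4938, 0.0039, 0.0319], 0.71)]
bush [([0.5531, -0.0138, 0.041], 0.8)]
```

View pics/crop4.png

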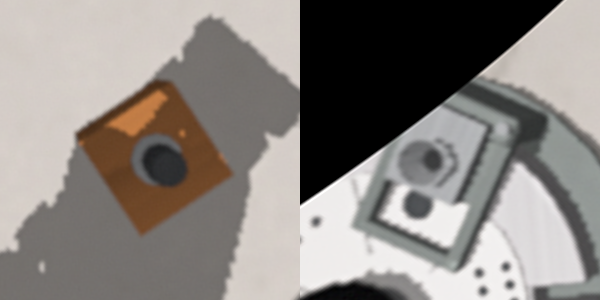

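Left crop: pin head at (165,165), i.e. (0.553,−0.227). Right crop: bush at (435,160), i.e. about (0.555,−0.0085), opening visible through the window. Grip the pin.

```bash
python3 -m inch '[[[0.1,0.25,-0.15,-2,0,0,0],[0.1,0,0,-2,0,0,0],[0.1,0,0,-2,0,0,0],[0.1,0,0,-2,0,0,0],[0.1,0,0,-2,0,0,0],[0.1,0,0,-1.6,0,0,0],[0.1,0,0,0,0,0,0],[0.1,0,0,0,0,0,0]]]' && python3 -m inch '[[[-1,0,0,0,0,0,0],[-1,0,0,0,0,0,0],[-1,0,0,0,0,0,0],[-1,0,0,0,0,0,0],[-1,0,0,0,0,0,0],[-1,0,0,0,0,0,0],[-1,0,0,0,0,0,0],[-1,0,0,0,0,0,0]]]'
```

```text
clock: 10.0
position: [0.5522, -0.2265, 0.047]
tool_rot: [-0.0, 0.911, 0.412, 0.0]
force: [-0.1, 1.0, 0.5]
grip_width: 0.553
grasp_force: 0.0
clock: 10.8
position: [0.5522, -0.2269, 0.047]
tool_rot: [0.0, 0.912, 0.411, 0.0]
force: [-0.3, 0.3, 4.3]
grip_width: 0.158
grasp_force: 30.0
```

```bash
python3 -m inch '[[[-1,0,0,1,0,0,0],[-1,0,0,2,0,0,0],[-1,0,0,2.5,0,0,0],[-1,0,0,2.5,0,0,0],[-1,0,0,2,0,0,0],[-1,0,0,0,0,0,0]]]' && python3 -m inch '[[[-1,0.05,3.1,0,0,0,0],[-1,0.05,3.1,0,0,0,0],[-1,0.05,3.1,0,0,0,0],[-1,0.05,3.1,0,0,0,0],[-1,0.05,3.1,0,0,0,0],[-1,0.05,3.1,0,0,0,0],[-1,0,3.1,0,0,0,0],[-1,0,0,0,0,0,0],[-1,0,0,0,0,0,0]]]'
python3 - <<'E'
from h import *
s=shot('wrist'); W,ok=cloud(s); o=env.observe(); print(o['position'],o['grip_width'],o['force'],o['clock'])
p=o['position']
def sel(c,r,z0,z1):
    m=ok&(np.hypot(W[...,0]-c[0],W[...,1]-c[1])<r)&(W[...,2]>z0)&(W[...,2]<z1)
    q=W[m]; print(len(q),np.median(q,0) if len(q) else '', cv2.minEnclosingCircle(q[:,:2].astype(np.float32)) if len(q) else '')
sel(p,.02,.100,.137); sel(p,.02,.100,.15)
sel((.555,-.009),.025,.054,.065)
cv2.imwrite('pics/w5.png',s['img'][:,:,::-1])
c=shot('scene'); cv2.imwrite('pics/s5.png',cv2.resize(c['img'][100:250,240:480,::-1],None,fx=3,fy=3,interpolation=cv2.INTER_CUBIC))
E
```

```text
clock: 11.4
position: [0.5538, -0.2274, 0.1498]
tool_rot: [0.002, 0.912, 0.411, 0.002]
force: [0.4, -0.6, -1.3]
grip_width: 0.159
grasp_force: 30.0
clock: 12.3
position: [0.5544, -0.0092, 0.1459]
tool_rot: [-0.0, 0.911, 0.412, -0.001]
force: [-0.5, -0.3, -0.9]
grip_width: 0.163
grasp_force: 30.0
[ 0.55444626 -0.01059003  0.14602291] 0.15519818273069516 [ 0.4618961  -0.46412777 -1.41543834] 12.35
83 [ 0.557093   -0.00733365  0.11291355] ((0.5555084943771362, -0.008846529759466648), 0.003607316641137004)
589 [ 0.55936146 -0.0049701   0.14298325] ((0.5622180104255676, -0.001688225194811821), 0.016050277277827263)
297 [ 0.55326504 -0.00984139  0.05703951] ((0.554734468460083, -0.008866480551660061), 0.010948387905955315)
```

View pics/w5.png

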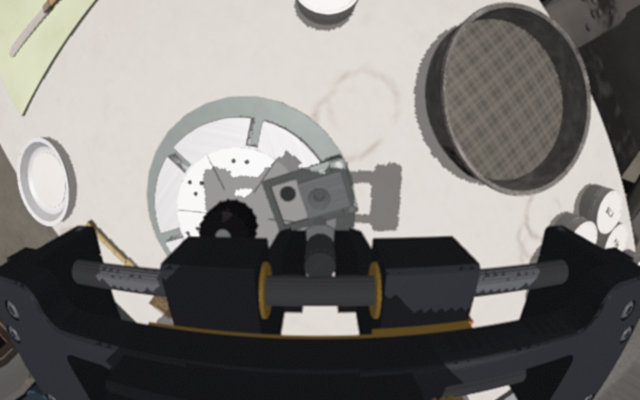

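View pics/s5.png

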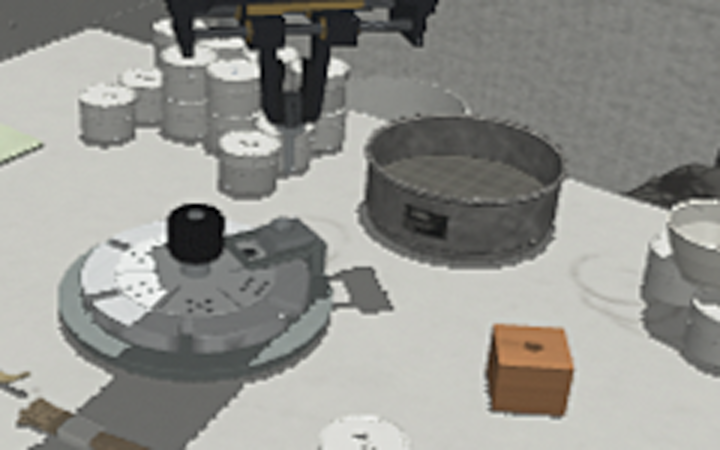

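Wrist view: the pin hangs vertically between the fingers at (320,250) right beside the bush (318,195); scene view: rest empty, pin held. Shaft and bush axes agree to about 1 mm. Descend in steps, watching force.

```bash
python3 -m inch '[[[-1,0,0,-1.5,0,0,0],[-1,0,0,-1.5,0,0,0],[-1,0,0,-1.2,0,0,0],[-1,0,0,-0.5,0,0,0],[-1,0,0,0,0,0,0],[-1,0,0,0,0,0,0]]]' && python3 -m inch '[[[-1,0,0,-0.3,0,0,0],[-1,0,0,-0.2,0,0,0],[-1,0,0,0,0,0,0]]]'
```

```text
clock: 13.0
position: [0.5553, -0.01, 0.1]
tool_rot: [0.0, 0.912, 0.411, 0.0]
force: [-0.1, -0.7, -1.9]
grip_width: 0.159
grasp_force: 30.0
clock: 13.3
position: [0.5549, -0.0098, 0.0946]
tool_rot: [-0.0, 0.911, 0.411, -0.0]
force: [-0.1, 0.5, -0.8]
grip_width: 0.157
grasp_force: 30.0
```

```bash
python3 -m inch '[[[-1,0,0,-0.2,0,0,0],[-1,0,0,0,0,0,0]]]' && python3 -m inch '[[[-1,0,0,-0.2,0,0,0],[-1,0,0,0,0,0,0]]]'
```

```text
clock: 13.5
position: [0.5549, -0.0097, 0.0926]
tool_rot: [-0.0, 0.911, 0.411, -0.0]
force: [0.3, 0.2, 0.3]
grip_width: 0.161
grasp_force: 30.0
clock: 13.7
position: [0.555, -0.0094, 0.0906]
tool_rot: [-0.0, 0.911, 0.411, 0.0]
force: [0.5, 1.4, -0.5]
grip_width: 0.158
grasp_force: 30.0
```

```bash
python3 -m inch '[[[-1,0,0,-0.2,0,0,0],[-1,0,0,0,0,0,0]]]' && python3 -m inch '[[[-1,0,0,-0.2,0,0,0],[-1,0,0,0,0,0,0]]]'
```

```text
clock: 13.9
position: [0.5547, -0.0093, 0.0884]
tool_rot: [-0.0, 0.911, 0.412, -0.0]
force: [-0.4, 2.1, -1.7]
grip_width: 0.158
grasp_force: 30.0
clock: 14.1
position: [0.5547, -0.0093, 0.0864]
tool_rot: [-0.0, 0.911, 0.411, -0.0]
force: [-1.4, 3.1, -0.8]
grip_width: 0.158
grasp_force: 30.0
```

A side force of +3 N in y means the pin is a little low in y; shift and continue.

```bash
python3 -m inch '[[[-1,-0.03,0.08,0,0,0,0],[-1,0,0,0,0,0,0]]]' && python3 -m inch '[[[-1,0,0,-0.2,0,0,0],[-1,0,0,0,0,0,0]]]'
```

```text
clock: 14.3
position: [0.5546, -0.0091, 0.0866]
tool_rot: [0.0, 0.911, 0.411, -0.0]
force: [0.3, 1.8, -1.5]
grip_width: 0.159
grasp_force: 30.0
clock: 14.5
position: [0.5547, -0.009, 0.0846]
tool_rot: [0.0, 0.911, 0.411, -0.0]
force: [0.7, 0.5, -1.6]
grip_width: 0.154
grasp_force: 30.0
```

Side force is gone. Let the pin drop, back off upwards and check.

```bash
python3 -m inch '[[[-0.5,0,0,0,0,0,0],[-0.2,0,0,0,0,0,0],[-0.2,0,0,0,0,0,0],[-0.2,0,0,1,0,0,0],[-0.2,0,0,3,0,0,0],[-0.2,0,0,3,0,0,0],[-0.2,-0.5,0,3,0,0,0],[-0.2,0,0,0,0,0,0],[-0.2,0,0,0,0,0,0]]]' 
cat >> h.py <<'E'
def pinz():
    s=shot('wrist'); W,ok=cloud(s)
    m=ok&(np.hypot(W[...,0]-.555,W[...,1]+.009)<.02)
    q=W[m]; q=q[q[:,2]<.12]; z=q[:,2]; t=q[z>.075]; t2=q[z>z.max()-.005]
    print('n',len(q),'zmax',np.percentile(z,[50,90,98,100]).round(4),'foot~',np.percentile(z,98).round(4)-.065,'top xy',np.median(t2,0).round(4))
    return s
E
python3 - <<'E'
from h import *
s=pinz(); o=env.observe(); print(o['position'],o['clock'])
a=wtop(s,.43,.62,-.08,.07,.04,.0005)
cv2.imwrite('pics/crop6.png',a[:,:,::-1])
E
```

```text
clock: 15.4
position: [0.5501, -0.0091, 0.1858]
tool_rot: [0.0, 0.912, 0.411, 0.001]
force: [1.0, -0.9, -0.4]
grip_width: 0.402
grasp_force: 0.0
n 1313 zmax [0.0514 0.0857 0.0865 0.0875] foot~ 0.02149999999999999 top xy [ 0.5552 -0.0076  0.0857]
[ 0.54948446 -0.00912054  0.18474483] 15.45
```

View pics/crop6.png

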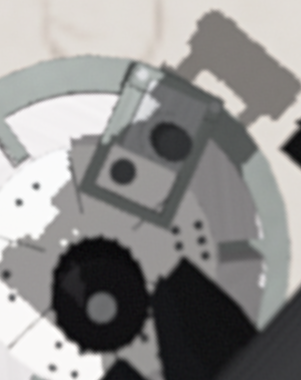

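The pin top reads z 0.0857, so the foot is at about 0.020: it fell straight home. In the crop the pin head is in the bush at (170,141) and the opening shows in the window at (122,171), roughly 6–8 mm off its centre. The gripper is clear, so I'm handing in.

```bash
python3 -c "
from workcell import env
print(env.finish_job())"
```

```text
the job is handed in; nothing more can be done
None
```

The job is handed in: by my last measurement the large opening shows in the window (about 6–8 mm off centre, limit 11 mm) and the pin is home in the notch (foot about 20 mm up); it dropped straight in, so no to-and-fro was needed, the gripper let go and is clear, and the hand-in call returned no verdict.

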